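# Load the bezel glue jig and hold its flap at the balance point

## Task

Take the brass bezel cup that lies rim-down on the grey bench pad and seat it, still rim-down, fully home in the round nest of the glue jig, then let go of it. Then grip the jig's open flap by its black knob, swing it up off its bumpers to its over-centre balance point (it leans a little back from upright there) without letting it fall shut towards the nest, and finish holding it still there by the knob so that the maker can brush glue on its pressing disc. Leave the spare cup, which lies rim-up, and everything else where it is.

Things in the scene. Friction and masses are not known exactly. Their poses are not given: they have to be found in the camera images.
- jig: Glue jig, fixed: plywood base 170 x 120 x 22 mm (x, y, z). Origin: centre of its underside on the table; x points from nest to hinge, y along the hinge. Nest at x = -30; hinge axis at x = +35, 67 mm above the table, between steel cheeks (y = +-50, tops 76 mm above the table); rubber-tipped bumper posts behind it (x = +70, y = +-30, 94 mm high) carry the open flap. Place and yaw vary.
- nest (a point): Centre of the nest's flat floor, 15 mm above the table: a round pocket 52 mm across, 7 mm deep, in the top of the jig's base (22 mm above the table). Axes as the jig's.
- cup: Brass bezel cup to load, 0.05 to 0.1 kg, lying rim-down on the mat: hollow, 22 mm high, a plain drum 40 mm across with a flange (the rim) 48 mm across, 4 mm thick at its open lower end; its smooth closed back is on top. Origin: centre of the rim's face (its underside); z points out of the closed back. Seated, the origin is at the nest's floor and it stands 15 mm out of the base.
- flap (a joint): Flap angle, rad: 0 shut over the nest, growing as it opens up and back to 2.5 (start: on the bumpers). Aluminium plate 95 x 76 x 8 mm, steel pressing disc (44 mm across, 20 thick) on its inner face, 0.42 kg; nearly frictionless: it falls either way if let go. Balance point (mass straight over the hinge) at 1.772: plate leaning 0.20 rad (11.5 degrees) back from upright, away from the nest.
- flap_hinge (a point): Middle of the flap's hinge axis, 67 mm above the table. The axis runs along the jig's y; its frame turns with the flap: a positive turn about y opens the flap.
- flap_knob (a point): Black roller knob 22 mm in diameter, 24 mm long, axis parallel to the hinge, on a 10 mm stem; its centre (origin) is 35 mm off the plate's free edge and at x = -140, z = -6 mm in the hinge point's frame. Pinch it from above across its length (fingers closing along the jig's y); it turns in the pinch. At rest 109 mm behind the hinge, 156 mm above the table; at balance 22 mm behind, 205 mm above.
- mat: Grey bench pad (mat) 190 x 160 x 4 mm (x, y, z), fixed; origin: centre of its underside on the table. The two cups lie on it, their undersides 4 mm above the table.
- spare_cup: Bystander: a cup of the same make and size, lying rim-up (open hollow up) on the mat. Origin: centre of its underside.
- strip: Bystander: flat steel strip 140 x 16 x 3 mm, on the mat's far edge.
- glue_bottle: Bystander: white glue bottle, 44 mm across, 110 mm high, near the far middle of the table.
- jar: Bystander: glass jar 60 mm across, 70 mm high, near right.
- hammer: Bystander: hammer, 240 mm long, lying on the left.
- spool: Bystander: copper wire spool 60 mm across, 34 mm high, far right.
- screwdriver: Bystander: screwdriver, 170 mm long, lying on the right.
- wood_block: Bystander: dark wood block 70 x 45 x 30 mm, near left.
Not all that is in view belongs to the job. Leave any green, red or turquoise look-alike of the cup alone.

How it is judged:
By the outcome, as a careful person would: the job done as asked, in the order asked, and still so for the second after the job is handed in, while the arm keeps its last pose, push and grip.
It also fails if it takes over 58 s, if anything falls off the work surface, if the arm or the gripper's body presses on something with over 40 N, if the wrist force passes 120 N, or if a joint passes its speed limit or range.

## Robot

A 7-joint arm with a two-finger parallel gripper is mounted at the origin on the work surface. World frame = base frame: x ahead of the robot, y to its left, z up, the work surface at z = 0. Lengths are in m, angles in rad, forces in N, time in s.
With the tool pointing down it reaches from about 0.425 to 1.025 m from the base axis. Payload 9.4 kg.
Tool frame: the origin (TCP) lies between the finger pads, 19 mm behind the fingertips; this is the grasp point; z points along the fingers, y is the line along which they close (so a half turn about z gives the same grasp; the last joint's range is limited). The gripper opens to 93 mm and grips with 3 to 60 N. Pads are 15 mm wide; open, the fingers measure 128 mm over their backs; the gripper's body (75 mm by 188 mm) begins 65 mm behind the grasp point.
Start: joints at [1.149, 0.599, -0.003, 1.599, 0.002, 0.943, -0.08], TCP at [0.245, -0.682, 0.237] pointing down, gripper open.
Joint ranges: [-2.57, 2.57], [-0.35, 1.97], [-1.29, 1.29], [0.11, 2.56], [-1.05, 4.19], [0.11, 1.86], [-2.63, 2.63]. Speed limits (rad/s): [2.22, 2.22, 3.01, 3.01, 3.14, 3.14, 3.14].

## Interface

Orientations are given as a unit quaternion [w, x, y, z].
In Python, from station import arm, cams gives the robot as it stands. The module is installed in compiled form; this text tells all that it offers.
- The arm moves only by the tool apply_moves, never from a script. Its argument "targets" is a list of rows, each an object with "rot": the turn, a rotation vector about the tool's x, y, z in degrees, a list of three; "dp": the shift along the tool's x, y, z in m, a list of three; "hand": the closure, from 0 (fully open) to 1 (shut). In form: [{"rot": [ax, ay, az], "dp": [tx, ty, tz], "hand": hand}, ...]. A call has 1 to 20 rows; each row is the pose to reach, as a shift and turn from the pose commanded when the call began, along the tool's axes at that moment; what a row does not reach only later rows make up. A row lasts 1/10 s, in which the tool goes at most 50 mm and 8.59 degrees, less where a joint would pass 70% of its speed; a pose out of reach is approached as far as the arm can. A call with a gripper value outside its range is refused whole. The fingers move at their own pace and stop on an object; the grip force is fixed at half the most. Time passes only in rows, so rows that repeat a pose let the fingers close. It gives the time, the measured TCP pose, the force, the opening and the grip force at its end, in the units of the state.
- arm.get_obs(): the state, without advancing time (a new reading comes with each control period).
- cams.get_image(name): name is "side" or "top" or "wrist"; returns the picture (480x640x3 uint8, red, green, blue); there is no depth.
- cams.camera_params(name): a dict with "fx", "fy", "cx", "cy" (pixels), "position" and "rotation" of the camera in the world. Camera axes: x right, y down, z forward; pixel columns grow to the right and rows downward; lengths in m; the calibration is good to about 2 mm. A picture is of the moment at which its call begins: read the wrist's pose just before it. camera_params takes no time and is no camera call; for the wrist camera it gives the pose at the moment of the call.
- arm.job_done(): hands the job in; it is judged then, once.
Trained networks look in the newest picture that a camera, given by its name, has taken for a name from the list of things; names that differ only in an ending like _2 or _b are one class to them, and where a whole thing is asked for, a point or a joint stands for the part that bears it (a point fixed in the world has none). Each returns a list of dicts, best first, with "p" (0 to 1); they miss things now and then, are a little off and sometimes report something else, mostly with a low value. They report only what shows in the picture. A call takes as long as a camera call. They do not tell look-alikes from the thing itself.
- cams.look_for(name, camera): "box" ([left, top, right, bottom] in pixels, round what is visible of it).
- cams.landmark_of(name, camera): "centre" ([row, column] in pixels: a listed point, or the origin of a listed thing).
The state is a dict: "t": time; "joint_pos": joint angles; "joint_velocities": joint speeds; "effort": joint torques, N m; "eef_pos": TCP position; "tool_rot": TCP orientation; "ft_force": force on the tool from outside, world axes, zero at the start; "wrist_torque": the same for the moment, N m; "width": opening from 0.0 (shut) to 1.0 (fully open); "finger_force": force on a finger pad.
Only numpy, scipy, OpenCV 4.12 (cv2) and the standard library are available. Lean on these libraries where they do the work, as an engineer would, in place of code of your own. Each camera call takes 0.05 s, during which the arm holds its last target. There are 200 camera calls.

## Working session

There is one attempt and no reset: what is moved stays moved. The work goes in short steps, Python scripts to look and compute and a tool call to move; the robot and the scene stay as the last step left them, time stands still between calls to the robot, and variables do not carry over. Pictures are saved under pics/ and viewed, at most 10 in all, crops included, and the job is handed in when it is done.

Besides the shell and the picture viewer there is one more tool, called after "Request:" as name(argument=value, ...), one argument or row to a line, values as JSON. apply_moves: Moves the arm, as the interface text tells. Its arguments: {"type":"object","properties":{"targets":{"type":"array"}},"required":["targets"]}

```bash
mkdir -p pics; cat > h.py <<'E'
import numpy as np, cv2
from station import arm, cams
from scipy.spatial.transform import Rotation as R
def snap(c,f=None):
    im=cams.get_image(c)
    if f: cv2.imwrite('pics/'+f,cv2.cvtColor(im,cv2.COLOR_RGB2BGR))
    return im
def rot(p):
    r=np.array(p['rotation'],float)
    return r if r.shape==(3,3) else R.from_quat(r[[1,2,3,0]]).as_matrix()
def onz(c,row,col,z,p=None):
    p=p or cams.camera_params(c)
    d=rot(p)@np.array([(col-p['cx'])/p['fx'],(row-p['cy'])/p['fy'],1])
    o=np.array(p['position']); return o+d*(z-o[2])/d[2]
def proj(c,X,p=None):
    p=p or cams.camera_params(c)
    q=rot(p).T@(np.array(X)-np.array(p['position'])); return np.array([q[1]/q[2]*p['fy']+p['cy'],q[0]/q[2]*p['fx']+p['cx']])
def tool(): 
    o=arm.get_obs(); q=np.array(o['tool_rot']); return np.array(o['eef_pos']),R.from_quat(q[[1,2,3,0]])
E
python3 - <<'E'
from h import *
o=arm.get_obs();print({k:np.round(v,3).tolist() for k,v in o.items()})
for c in ['top','side']:
    snap(c,c+'0.png');p=cams.camera_params(c);print(c,np.round(p['position'],3),np.round(rot(p),2).tolist(),p['fx'])
    for n,z in [('cup',.004),('spare_cup',.004),('nest',.015),('flap_hinge',.067),('flap_knob',.156),('jig',0),('mat',0)]:
        for d in cams.landmark_of(n,c)[:4]: print(n,round(d['p'],2),np.round(d['centre']),np.round(onz(c,*d['centre'],z),3))
    for n in ['cup','jig']:
        for d in cams.look_for(n,c)[:4]: print('box',n,round(d['p'],2),np.round(d['box']))
E
```

```text
{'t': 0.0, 'joint_pos': [1.149, 0.6, -0.003, 1.6, 0.002, 0.943, -0.08], 'joint_velocities': [0.002, 0.0, 0.001, -0.0, 0.001, -0.0, -0.002], 'effort': [0.001, -76.505, 1.498, -25.234, -0.052, 0.017, 0.0], 'eef_pos': [0.245, -0.682, 0.237], 'tool_rot': [-0.001, 0.985, 0.172, -0.0], 'ft_force': [0.004, 0.294, 0.712], 'wrist_torque': [0.009, 0.009, -0.053], 'finger_force': 0.0, 'width': 0.998}
top [ 0.399 -0.006  1.46 ] [[0.02, -1.0, 0.08], [-1.0, -0.02, 0.0], [-0.0, -0.08, -1.0]] 574.3636309112239
cup 0.77 [218. 308.] [0.587 0.024 0.004]
cup 0.75 [256. 272.] [0.489 0.113 0.004]
cup 0.73 [290. 320.] [ 0.405 -0.011  0.004]
cup 0.72 [258. 309.] [0.484 0.018 0.004]
spare_cup 0.83 [250. 234.] [0.501 0.21  0.004]
nest 0.77 [277. 369.] [ 0.439 -0.134  0.015]
nest 0.73 [165. 323.] [ 0.723 -0.013  0.015]
nest 0.64 [342. 435.] [ 0.279 -0.299  0.015]
flap_hinge 0.72 [248. 374.] [ 0.508 -0.139  0.067]
flap_knob 0.78 [198. 390.] [ 0.615 -0.166  0.156]
jig 0.76 [261. 369.] [ 0.479 -0.134  0.   ]
mat 0.64 [250. 253.] [0.503 0.162 0.   ]
mat 0.17 [216. 252.] [0.589 0.166 0.   ]
box cup 0.75 [306. 279. 
[... 216 characters left out ...]
], [0.01, -0.78, -0.62]] 513.7513367877747
cup 0.84 [294. 293.] [0.496 0.113 0.004]
cup 0.83 [269. 321.] [0.486 0.016 0.004]
cup 0.76 [319. 368.] [0.331 0.093 0.004]
cup 0.54 [259. 278.] [0.585 0.038 0.004]
spare_cup 0.86 [321. 258.] [0.512 0.213 0.004]
nest 0.58 [235. 370.] [ 0.444 -0.136  0.015]
flap_hinge 0.6 [208. 349.] [ 0.504 -0.14   0.067]
flap_knob 0.84 [160. 312.] [ 0.616 -0.154  0.156]
jig 0.98 [232. 359.] [ 0.48  -0.149  0.   ]
mat 0.63 [310. 274.] [0.503 0.17  0.   ]
mat 0.18 [182. 409.] [ 0.469 -0.425  0.   ]
box cup 0.85 [352. 304. 377. 326.]
box cup 0.83 [270. 247. 291. 260.]
box cup 0.7 [282. 280. 306. 305.]
box cup 0.6 [349. 269. 368. 286.]
box jig 0.65 [310. 152. 404. 264.]
```

View pics/top0.png

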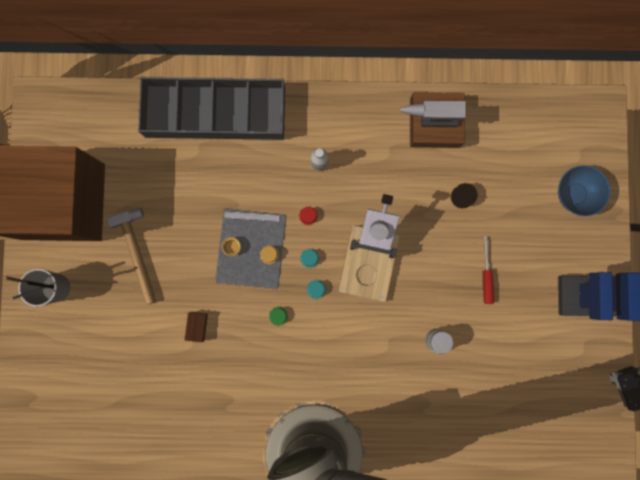

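View pics/side0.png

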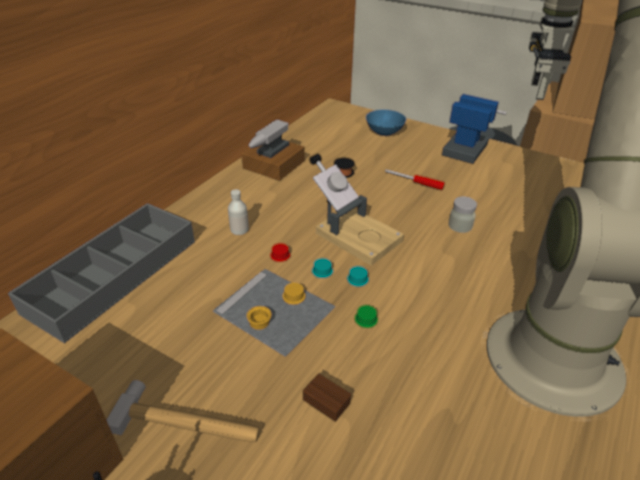

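Candidates for the cup in the top view (row, col): brass (255,269) closed back up; brass (246,232) hollow up, so the spare; red (215,308); turquoise (258,309) and (289,317); green (316,278). By the description I choose (255,269), at about (0.49, 0.115). The jig is at (261,369) with its flap open. Next I'll check a close crop.

```bash
python3 - <<'E'
from h import *
im=cv2.imread('pics/top0.png'); b=cv2.imread('pics/side0.png')
a=cv2.resize(im[200:300,210:330],None,fx=4,fy=4,interpolation=2);b=cv2.resize(b[230:330,230:310],None,fx=4,fy=4,interpolation=2)
cv2.imwrite('pics/crop.png',np.hstack([a,b]))
p,r=tool()
M=r.as_matrix();print(np.round(M,3))
for t in [(.3,-.65,.32),(.55,-.25,.34),(.55,0,.34),(.47,.115,.25)]: print(t,np.round(M.T@(np.array(t)-p),3))
E
```

```text
[[ 0.941  0.338 -0.   ]
 [ 0.338 -0.941 -0.   ]
 [-0.     0.    -1.   ]]
(0.3, -0.65, 0.32) [ 0.063 -0.012 -0.083]
(0.55, -0.25, 0.34) [ 0.433 -0.304 -0.103]
(0.55, 0, 0.34) [ 0.518 -0.539 -0.103]
(0.47, 0.115, 0.25) [ 0.481 -0.674 -0.013]
```

View pics/crop.png

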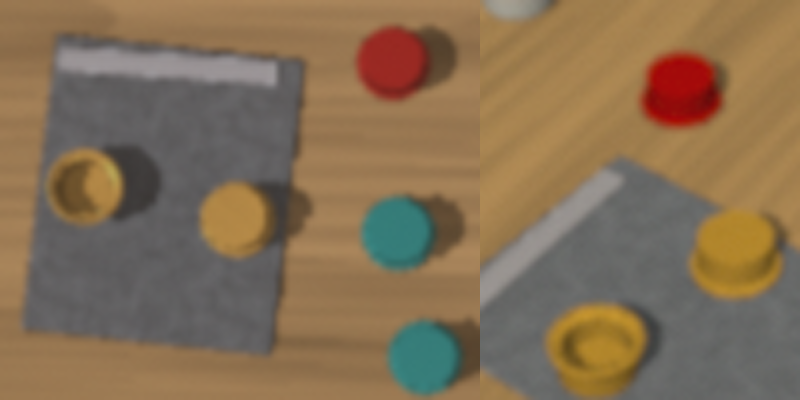

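The crop shows the left brass cup (85,187) as hollow-up, so it's the spare, and the right one (235,218) as closed back up with its flange down. The right one is the target. I'll go over the jig first for a close look.

Request:
apply_moves(
  targets=[
    {"rot": [0,0,8],"dp": [0.03,-0.03,-0.04],"hand": 0.35},
    {"rot": [0,0,16],"dp": [0.06,-0.06,-0.08],"hand": 0.35},
    {"rot": [0,0,24],"dp": [0.095,-0.095,-0.103],"hand": 0.35},
    {"rot": [0,0,31],"dp": [0.13,-0.13,-0.103],"hand": 0.35},
    {"rot": [0,0,31],"dp": [0.163,-0.166,-0.103],"hand": 0.35},
    {"rot": [0,0,31],"dp": [0.196,-0.203,-0.103],"hand": 0.35},
    {"rot": [0,0,31],"dp": [0.229,-0.24,-0.103],"hand": 0.35},
    {"rot": [0,0,31],"dp": [0.262,-0.277,-0.103],"hand": 0.35},
    {"rot": [0,0,31],"dp": [0.295,-0.314,-0.103],"hand": 0.35},
    {"rot": [0,0,31],"dp": [0.328,-0.351,-0.103],"hand": 0.35},
    {"rot": [0,0,31],"dp": [0.36,-0.388,-0.103],"hand": 0.35},
    {"rot": [0,0,31],"dp": [0.392,-0.425,-0.103],"hand": 0.35},
    {"rot": [0,0,31],"dp": [0.392,-0.425,-0.103],"hand": 0.35},
    {"rot": [0,0,31],"dp": [0.392,-0.425,-0.103],"hand": 0.35},
    {"rot": [0,0,31],"dp": [0.392,-0.425,-0.103],"hand": 0.35},
  ],
)

```text
t: 2.5
eef_pos: [0.4699, -0.1511, 0.3404]
tool_rot: [0.0, 0.995, -0.098, -0.0]
ft_force: [-0.3, -1.0, 0.0]
width: 0.648
finger_force: 0.0
```

```bash
python3 - <<'E'
from h import *
p,r=tool();print(p,np.round(r.as_matrix(),3).tolist(),arm.get_obs()['width'])
P=cams.camera_params('wrist');print(P['position'],np.round(rot(P),3).tolist(),P['fx'])
snap('wrist','w1.png')
for n,z in [('nest',.015),('flap_hinge',.067),('flap_knob',.156),('jig',0)]:
    for d in cams.landmark_of(n,'wrist')[:3]: print(n,round(d['p'],2),np.round(d['centre']),np.round(onz('wrist',*d['centre'],z,P),4))
E
```

```text
[ 0.46985745 -0.15110307  0.34041845] [[0.981, -0.196, -0.0], [-0.196, -0.981, -0.001], [-0.0, 0.001, -1.0]] 0.6483901085117179
[ 0.54789138 -0.16717102  0.4875895 ] [[-0.196, -0.94, -0.278], [-0.981, 0.189, 0.055], [0.001, 0.283, -0.959]] 349.31669651609997
nest 0.75 [214. 304.] [ 0.4451 -0.128   0.015 ]
flap_hinge 0.76 [172. 300.] [ 0.5072 -0.1379  0.067 ]
flap_knob 0.67 [ 56. 296.] [ 0.6129 -0.1619  0.156 ]
jig 0.95 [190. 303.] [ 0.4766 -0.1331  0.    ]
jig 0.64 [292. 441.] [ 0.281 -0.307  0.   ]
```

View pics/w1.png

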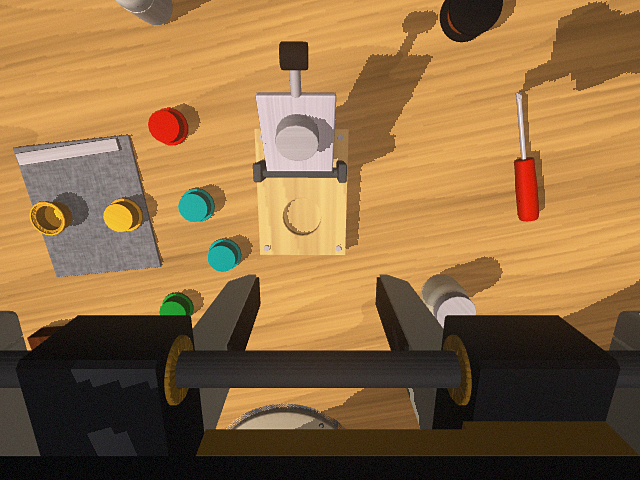

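Wrist view: nest circle centred near (216,302), hinge cheeks at (172,260) and (172,342), knob at (55,294), target cup at (215,122), spare at (217,48), and the coloured look-alikes between the mat and the jig. I'll refine the yaw and the cup position from here.

```bash
cat >> h.py <<'E'
def ell(im,box,zc,c,P,mask):
    # ellipse centre and extents of a mask blob
    cs,_=cv2.findContours(mask,cv2.RETR_EXTERNAL,cv2.CHAIN_APPROX_NONE); k=max(cs,key=cv2.contourArea)
    return k
E
python3 - <<'E'
from h import *
P=cams.camera_params('wrist'); im=cv2.imread('pics/w1.png')
q=lambda r,c,z:np.round(onz('wrist',r,c,z,P),4)[:2]
L,Rr=q(254.5,259.5,.022),q(255,346.5,.022);print('front corners',L,Rr,np.linalg.norm(L-Rr),'yaw',np.degrees(np.arctan2(-(L-Rr)[0],(L-Rr)[1])))
x=(L-Rr)/np.linalg.norm(L-Rr);X=np.array([x[1],-x[0]]);print('nest from corners',(L+Rr)/2+X*.055)
print('nest circle',q(216.5,283,.022),q(216.5,321.5,.022),q(198,302,.022),q(235.5,302,.022))
print('yaw nest-knob',[np.degrees(np.arctan2(*(q(55.5,293.5,.156)-q(216.5,302,.022))[::-1]))])
h=cv2.cvtColor(im,cv2.COLOR_BGR2HSV)
# brass back of the cup
m=cv2.inRange(h,(15,150,80),(32,255,255))
roi=np.zeros_like(m);roi[190:245,95:150]=m[190:245,95:150]
k=ell(0,0,0,0,0,roi);print('cup blob',cv2.boundingRect(k),cv2.fitEllipse(k),[q(*cv2.fitEllipse(k)[0][::-1],z) for z in(.004,.026)])
for d in cams.landmark_of('cup','wrist')[:6]: print(round(d['p'],2),np.round(d['centre']),q(*d['centre'],.004))
a=cv2.resize(im[150:270,240:360],None,fx=4,fy=4,interpolation=2);b=cv2.resize(im[190:240,80:160],None,fx=4,fy=4,interpolation=2)
b=cv2.copyMakeBorder(b,0,280,0,0,0);cv2.imwrite('pics/crop2.png',np.hstack([a,b]))
E
```

```text
front corners [ 0.4021 -0.0547] [ 0.377  -0.1749] 0.12279271151008923 yaw -11.794935474071325
nest from corners [ 0.4433887  -0.12604252]
nest circle [ 0.4491 -0.0996] [ 0.4387 -0.1512] [ 0.469  -0.1304] [ 0.4175 -0.1194]
yaw nest-knob [np.float64(-11.594661810580837)]
cup blob (103, 198, 40, 34) ((122.95467376708984, 215.115966796875), (32.554710388183594, 38.27981948852539), 90.7839584350586) [array([0.4923, 0.1251]), array([0.4948, 0.1118])]
0.98 [122. 174.] [0.5975 0.0146]
0.92 [213. 125.] [0.4946 0.121 ]
0.9 [305. 179.] [0.342  0.0911]
0.76 [204. 200.] [0.4858 0.0132]
0.61 [253. 224.] [4.09e-01 1.00e-04]
```

View pics/crop2.png

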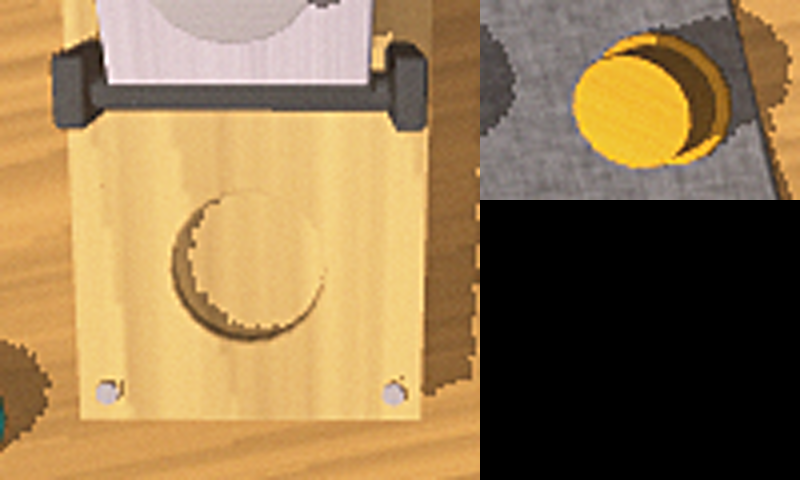

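The crop shows the nest rim circle clearly, centred at about (0.444, -0.1255) with jig yaw about -11.7°, and the target's closed back with its flange below. Now I'll move over the cup.

Request:
apply_moves(
  targets=[
    {"rot": [0,0,0.4],"dp": [-0.004,-0.045,0.02],"hand": 0.35},
    {"rot": [0,0,0.4],"dp": [-0.009,-0.085,0.04],"hand": 0.35},
    {"rot": [0,0,0.4],"dp": [-0.014,-0.125,0.06],"hand": 0.35},
    {"rot": [0,0,0.4],"dp": [-0.019,-0.165,0.08],"hand": 0.35},
    {"rot": [0,0,0.4],"dp": [-0.023,-0.205,0.1],"hand": 0.35},
    {"rot": [0,0,0.4],"dp": [-0.027,-0.24,0.13],"hand": 0.35},
    {"rot": [0,0,0.4],"dp": [-0.031,-0.265,0.16],"hand": 0.35},
    {"rot": [0,0,0.4],"dp": [-0.031,-0.265,0.18],"hand": 0.35},
    {"rot": [0,0,0.4],"dp": [-0.031,-0.265,0.18],"hand": 0.35},
    {"rot": [0,0,0.4],"dp": [-0.031,-0.265,0.18],"hand": 0.35},
    {"rot": [0,0,0.4],"dp": [-0.031,-0.265,0.18],"hand": 0.35},
  ],
)

```text
t: 3.9
eef_pos: [0.4923, 0.1153, 0.1615]
tool_rot: [-0.0, 0.995, -0.102, 0.001]
ft_force: [0.4, 0.2, 0.3]
width: 0.648
finger_force: 0.0
```

```bash
python3 - <<'E'
from h import *
p,r=tool();M=r.as_matrix();print(p,np.round(M,4).tolist())
P=cams.camera_params('wrist');im=snap('wrist','w2.png')
h=cv2.cvtColor(im,cv2.COLOR_RGB2HSV)
u,v=proj('wrist',[.491,.115,.026],P).astype(int);print(u,v)
for d in cams.landmark_of('cup','wrist')[:3]: print(round(d['p'],2),np.round(d['centre']),np.round(onz('wrist',*d['centre'],.004,P),4))
g=cv2.GaussianBlur(cv2.cvtColor(im,cv2.COLOR_RGB2GRAY),(3,3),0)
rad=int(.02*P['fx']/.28)
cs=cv2.HoughCircles(g[u-60:u+60,v-60:v+60],cv2.HOUGH_GRADIENT,1,20,param1=80,param2=12,minRadius=rad-4,maxRadius=rad+10)
for c in (cs[0] if cs is not None else [])[:3]: print(c,np.round(onz('wrist',c[1]+u-60,c[0]+v-60,.026,P),4))
cv2.imwrite('pics/w2c.png',cv2.resize(im[u-60:u+60,v-60:v+60,::-1],None,fx=5,fy=5,interpolation=2))
E
```

```text
[0.49227737 0.11533732 0.16149097] [[0.9791, -0.2035, 0.0015], [-0.2035, -0.9791, 0.0002], [0.0014, -0.0005, -1.0]]
232 317
0.98 [224. 312.] [0.4941 0.1194 0.004 ]
0.89 [ 82. 405.] [0.5942 0.0218 0.004 ]
0.88 [208. 424.] [0.4878 0.0188 0.004 ]
[54.5 58.5 24.6] [0.4941 0.1196 0.026 ]
[37.5 35.5 32.3] [0.5162 0.1292 0.026 ]
[60.5 81.5 32.3] [0.4731 0.1188 0.026 ]
```

View pics/w2c.png

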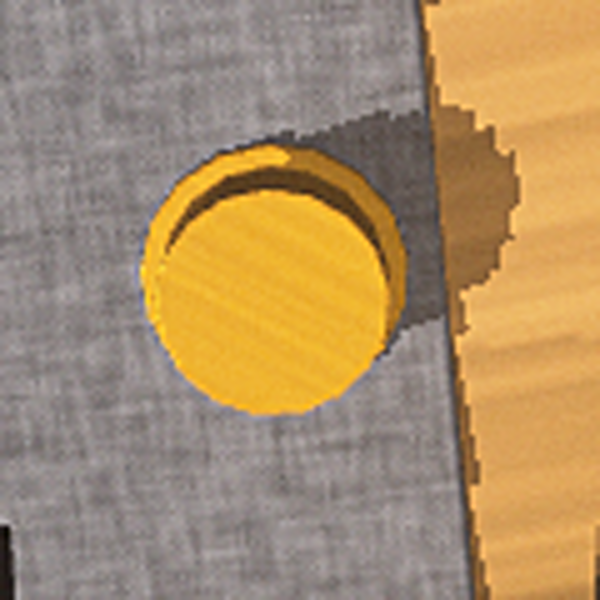

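The crop shows the closed back centred at (232,312) in full-image pixels, which puts the cup at about (0.492, 0.119). The fingers straddle column 318, so the tool needs a 4 mm shift. Now I'll descend, grip and lift.

Request:
apply_moves(
  targets=[
    {"rot": [0,0,0],"dp": [-0.0005,-0.004,0.03],"hand": 0.35},
    {"rot": [0,0,0],"dp": [-0.0005,-0.004,0.06],"hand": 0.35},
    {"rot": [0,0,0],"dp": [-0.0005,-0.004,0.09],"hand": 0.35},
    {"rot": [0,0,0],"dp": [-0.0005,-0.004,0.115],"hand": 0.35},
    {"rot": [0,0,0],"dp": [-0.0005,-0.004,0.1295],"hand": 0.35},
    {"rot": [0,0,0],"dp": [-0.0005,-0.004,0.1295],"hand": 0.35},
    {"rot": [0,0,0],"dp": [-0.0005,-0.004,0.1295],"hand": 0.35},
    {"rot": [0,0,0],"dp": [-0.0005,-0.004,0.1295],"hand": 0.5},
    {"rot": [0,0,0],"dp": [-0.0005,-0.004,0.1295],"hand": 0.6},
    {"rot": [0,0,0],"dp": [-0.0005,-0.004,0.1295],"hand": 0.8},
    {"rot": [0,0,0],"dp": [-0.0005,-0.004,0.1295],"hand": 0.8},
    {"rot": [0,0,0],"dp": [-0.0005,-0.004,0.1295],"hand": 0.8},
    {"rot": [0,0,0],"dp": [-0.0005,-0.004,0.1295],"hand": 0.8},
  ],
)

```text
t: 5.3
eef_pos: [0.4923, 0.1202, 0.0317]
tool_rot: [-0.0, 0.995, -0.102, 0.001]
ft_force: [-0.1, -0.7, 7.5]
width: 0.42
finger_force: 30.0
```

Request:
apply_moves(
  targets=[
    {"rot": [0,0,0],"dp": [0,0,-0.02],"hand": 0.8},
    {"rot": [0,0,0],"dp": [0,0,-0.05],"hand": 0.8},
    {"rot": [0,0,0],"dp": [0,0.01,-0.08],"hand": 0.8},
    {"rot": [0,0,0],"dp": [0,0.04,-0.1],"hand": 0.8},
    {"rot": [0,0,0],"dp": [0.001,0.075,-0.1],"hand": 0.8},
    {"rot": [0,0,0],"dp": [0.001,0.11,-0.1],"hand": 0.8},
    {"rot": [0,0,0],"dp": [0.0015,0.145,-0.1],"hand": 0.8},
    {"rot": [0,0,0],"dp": [0.002,0.18,-0.1],"hand": 0.8},
    {"rot": [0,0,0],"dp": [0.0025,0.21,-0.1],"hand": 0.8},
    {"rot": [0,0,0],"dp": [0.0025,0.235,-0.1],"hand": 0.8},
    {"rot": [0,0,0],"dp": [0.0025,0.2505,-0.1],"hand": 0.8},
    {"rot": [0,0,0],"dp": [0.0025,0.2505,-0.1],"hand": 0.8},
    {"rot": [0,0,0],"dp": [0.0025,0.2505,-0.1],"hand": 0.8},
    {"rot": [0,0,0],"dp": [0.0025,0.2505,-0.1],"hand": 0.8},
  ],
)

```text
t: 6.7
eef_pos: [0.4441, -0.1247, 0.131]
tool_rot: [-0.0, 0.995, -0.101, 0.0]
ft_force: [-0.5, 0.2, -0.5]
width: 0.424
finger_force: 30.0
```

```bash
python3 - <<'E'
from h import *
p,r=tool();M=r.as_matrix();print(p,np.round(M,4).tolist(),arm.get_obs()['width'])
P=cams.camera_params('wrist');im=snap('wrist','w3.png')
N=np.array([.4436,-.1256]);x=np.array([.979,-.2028])
print('TCP err tool',M.T@(np.array([*N,p[2]])-p))
for n,X in [('nest top c',[*N,.022]),('nest far',[*(N+x*.026),.022]),('back c',[p[0],p[1],p[2]-.006]),('front edge',[*(N-x*.055),.022])]: print(n,np.round(proj('wrist',X,P),1))
for n,z in [('cup',p[2]-.028),('nest',.015),('flap_hinge',.067),('flap_knob',.156)]:
  for d in cams.landmark_of(n,'wrist')[:2]: print(n,round(d['p'],2),np.round(d['centre']),np.round(onz('wrist',*d['centre'],z,P),4))
E
```

```text
[ 0.44407039 -0.12470855  0.13100785] [[0.9797, -0.2005, 0.0003], [-0.2005, -0.9797, 0.0003], [0.0002, -0.0004, -1.0]] 0.42446317803934575
TCP err tool [-2.82107746e-04  9.67660289e-04 -4.11181460e-07]
nest top c [241.1 318.1]
nest far [207.9 318.2]
back c [303.8 316.4]
front edge [305.7 318. ]
cup 0.82 [217. 138.] [ 0.4995 -0.0422  0.103 ]
cup 0.77 [301. 184.] [ 0.4493 -0.0509  0.103 ]
nest 0.97 [237. 319.] [ 0.4443 -0.1266  0.015 ]
flap_hinge 0.59 [158. 319.] [ 0.5074 -0.1392  0.067 ]
```

View pics/w3.png

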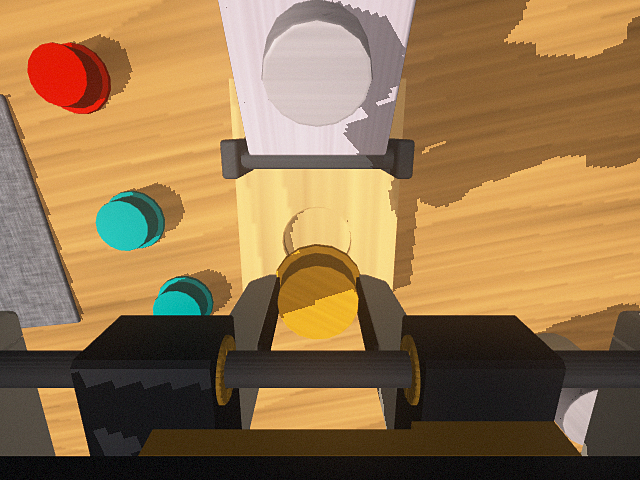

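```bash
python3 - <<'E'
from h import *
p,r=tool();M=r.as_matrix();P=cams.camera_params('wrist')
for dx in (0,.002):
  f=lambda x,y,z:np.round(proj('wrist',p+M@np.array([x+dx,y,z]),P),1)
  print(dx,'back near',f(-.02,0,.006),'far',f(.02,0,.006),'flange far top',f(.024,0,.024),'bot',f(.024,0,.028),'L/R',f(0,-.02,.006),f(0,.02,.006))
im=cv2.imread('pics/w3.png');print(im[232:345:2,318].tolist()); print(im[200:214,310].tolist())
E
```

```text
0 back near [339.8 316.5] far [265.2 316.4] flange far top [245.2 316.5] bot [242.9 316.5] L/R [303.8 275.2] [303.7 357.6]
0.002 back near [336.3 316.5] far [261.2 316.4] flange far top [241.5 316.4] bot [239.2 316.5] L/R [300. 275.] [300.  357.8]
[[125, 202, 241], [137, 208, 243], [122, 205, 239], [125, 200, 239], [126, 202, 241], [132, 207, 244], [59, 112, 154], [42, 116, 170], [41, 120, 175], [37, 118, 172], [38, 124, 182], [23, 66, 103], [34, 74, 109], [26, 67, 102], [21, 70, 104], [29, 70, 104], [26, 68, 104], [36, 115, 168], [31, 113, 165], [30, 115, 165], [30, 111, 167], [28, 114, 168], [30, 115, 171], [31, 116, 172], [34, 115, 165], [34, 112, 165], [28, 106, 159], [36, 111, 163], [36, 119, 171], [31, 114, 168], [31, 115, 168], [31, 110, 163], [32, 110, 162], [30, 105, 155], [42, 183, 246], [41, 181, 239], [40, 180, 240], [43, 181, 240], [43, 177, 238], [40, 186, 242], [41, 188, 242], [46, 180, 238], [40, 176, 236], [39, 175, 236], [46, 185, 242], [43, 181, 240], [49, 181, 239], [40, 179, 238], [45, 187, 241], [45, 183, 240], [47, 186, 240], [42, 183, 241], [32, 177, 239], [31, 183, 240], [103, 184, 237], [94, 175, 231], [86, 163, 224]]
[[126, 204, 240], [126, 202, 240], [129, 203, 241], [126, 201, 241], [126, 200, 240], [124, 202, 240], [127, 206, 242], [112, 185, 231], [118, 195, 234], [129, 209, 243], [126, 210, 243], [127, 204, 242], [128, 208, 243], [131, 207, 243]]
```

Wrist view: held cup's back centred at (302,318), nest centred at (240,318), far rim at row 207. By the model the offset is under 0.5 mm, so I'll lower it straight down.

Request:
apply_moves(
  targets=[
    {"rot": [0,0,0],"dp": [0,0.0004,0.025],"hand": 0.8},
    {"rot": [0,0,0],"dp": [0,0.0004,0.05],"hand": 0.8},
    {"rot": [0,0,0],"dp": [0,0.0004,0.068],"hand": 0.8},
    {"rot": [0,0,0],"dp": [0,0.0004,0.076],"hand": 0.8},
    {"rot": [0,0,0],"dp": [0,0.0004,0.076],"hand": 0.8},
    {"rot": [0,0,0],"dp": [0,0.0004,0.079],"hand": 0.8},
    {"rot": [0,0,0],"dp": [0,0.0004,0.081],"hand": 0.8},
    {"rot": [0,0,0],"dp": [0,0.0004,0.083],"hand": 0.8},
    {"rot": [0,0,0],"dp": [0,0.0004,0.083],"hand": 0.8},
  ],
)

```text
t: 7.85
eef_pos: [0.4438, -0.1262, 0.0481]
tool_rot: [0.0, 0.995, -0.101, 0.0]
ft_force: [1.2, 0.2, -1.1]
width: 0.424
finger_force: 30.0
```

Request:
apply_moves(
  targets=[
    {"rot": [0,0,0],"dp": [0,0,0.002],"hand": 0.8},
    {"rot": [0,0,0],"dp": [0,0,0.0035],"hand": 0.8},
    {"rot": [0,0,0],"dp": [0,0,0.005],"hand": 0.8},
    {"rot": [0,0,0],"dp": [0,0,0.0055],"hand": 0.8},
    {"rot": [0,0,0],"dp": [0,0,0.0055],"hand": 0.8},
  ],
)

```text
t: 8.35
eef_pos: [0.4437, -0.1262, 0.0427]
tool_rot: [0.0, 0.995, -0.101, 0.0]
ft_force: [-0.5, -0.0, 5.4]
width: 0.423
finger_force: 30.0
```

Contact at the expected height, so it's home. I'll release and lift clear.

Request:
apply_moves(
  targets=[
    {"rot": [0,0,0],"dp": [0,0,0],"hand": 0.5},
    {"rot": [0,0,0],"dp": [0,0,0],"hand": 0.4},
    {"rot": [0,0,0],"dp": [0,0,0],"hand": 0.35},
    {"rot": [0,0,0],"dp": [0,0,0],"hand": 0.35},
    {"rot": [0,0,0],"dp": [0,0,-0.015],"hand": 0.35},
    {"rot": [0,0,0],"dp": [0,0,-0.05],"hand": 0.35},
    {"rot": [0,0,0],"dp": [0,0,-0.1],"hand": 0.35},
    {"rot": [0,0,0],"dp": [0,0,-0.15],"hand": 0.35},
    {"rot": [0,0,0],"dp": [0,0,-0.19],"hand": 0.35},
    {"rot": [0,0,0],"dp": [0,0,-0.2],"hand": 0.35},
    {"rot": [0,0,0],"dp": [0,0,-0.2],"hand": 0.35},
    {"rot": [0,0,0],"dp": [0,0,-0.2],"hand": 0.35},
  ],
)

```text
t: 9.55
eef_pos: [0.4431, -0.1262, 0.2414]
tool_rot: [0.0, 0.995, -0.101, -0.001]
ft_force: [-0.8, 0.2, 1.1]
width: 0.652
finger_force: 0.0
```

```bash
python3 - <<'E'
from h import *
p,r=tool();M=r.as_matrix();print(p,np.round(M,4).tolist())
P=cams.camera_params('wrist');im=snap('wrist','w4.png')
N=np.array([.4436,-.1256])
H=N+.065*np.array([.979,-.2028])
print('nest',np.round(proj('wrist',[*N,.022],P)),'back c seated',np.round(proj('wrist',[*N,.037],P),1))
for n,z in [('cup',.015),('flap_hinge',.067),('flap_knob',.156)]:
  for d in cams.landmark_of(n,'wrist')[:3]: print(n,round(d['p'],2),np.round(d['centre']),np.round(onz('wrist',*d['centre'],z,P),4))
x=np.array([.979,-.2028]);K=N+.174*x;print('knob model',K,np.round(proj('wrist',[*K,.156],P)))
u,v=proj('wrist',[*N,.03],P).astype(int); w,t=proj('wrist',[*K,.156],P).astype(int);print(u,v,w,t)
a=cv2.resize(im[u-40:u+40,v-40:v+40,::-1],(400,400),interpolation=2)
a2=max(0,w-40);b=cv2.resize(im[a2:a2+80,t-40:t+40,::-1],(400,400),interpolation=2);print(a2)
cv2.imwrite('pics/w4c.png',np.hstack([a,b]))
E
```

```text
[ 0.44308222 -0.12615964  0.2413836 ] [[0.9794, -0.2019, -0.0013], [-0.2019, -0.9794, 0.0001], [-0.0013, 0.0002, -1.0]]
nest [209. 316.] back c seated [212.5 316.3]
cup 0.88 [207. 317.] [ 0.4443 -0.1269  0.015 ]
cup 0.74 [194. 182.] [0.4883 0.0123 0.015 ]
cup 0.73 [322. 162.] [0.3447 0.0849 0.015 ]
flap_hinge 0.76 [150. 318.] [ 0.5058 -0.1405  0.067 ]
knob model [ 0.613946  -0.1608872] [-44. 315.]
211 316 -43 315
0
```

View pics/w4c.png

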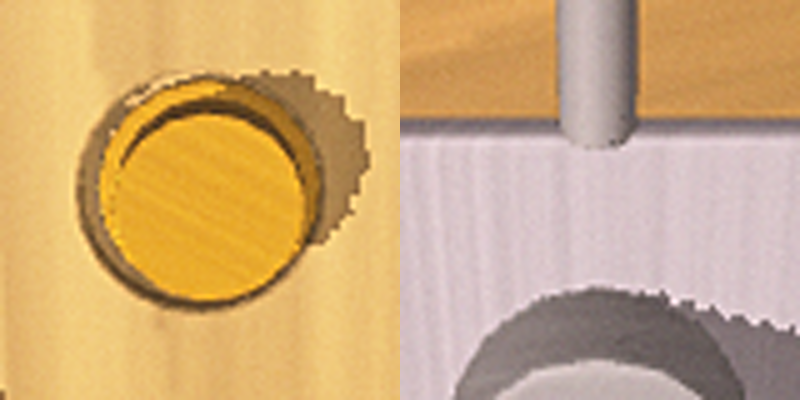

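The crop shows the cup sunk in the nest with the rim gap all round and its flange below the base top, so it's seated. Now over the knob.

Request:
apply_moves(
  targets=[
    {"rot": [0,0,0],"dp": [0.03,0,-0.01],"hand": 0.35},
    {"rot": [0,0,0],"dp": [0.065,0,-0.01],"hand": 0.35},
    {"rot": [0,0,0],"dp": [0.1,0,-0.01],"hand": 0.35},
    {"rot": [0,0,0],"dp": [0.135,0,-0.01],"hand": 0.35},
    {"rot": [0,0,0],"dp": [0.16,0,-0.01],"hand": 0.35},
    {"rot": [0,0,0],"dp": [0.174,0,-0.01],"hand": 0.35},
    {"rot": [0,0,0],"dp": [0.174,0,-0.01],"hand": 0.35},
    {"rot": [0,0,0],"dp": [0.174,0,-0.01],"hand": 0.35},
    {"rot": [0,0,0],"dp": [0.174,0,-0.01],"hand": 0.35},
  ],
)

```text
t: 10.65
eef_pos: [0.613, -0.161, 0.2519]
tool_rot: [-0.0, 0.995, -0.101, -0.001]
ft_force: [0.7, -0.3, 0.1]
width: 0.653
finger_force: 0.0
```

```bash
python3 - <<'E'
from h import *
p,r=tool();M=r.as_matrix();print(p,np.round(M,4).tolist())
P=cams.camera_params('wrist');im=snap('wrist','w5.png')
print('tcp axis at knob z',np.round(proj('wrist',[p[0],p[1],.156],P)))
for c in ('wrist','top','side'):
  if c!='wrist': snap(c)
  for n,z in [('flap_knob',.156),('flap_hinge',.067)]:
    for d in cams.landmark_of(n,c)[:2]: print(c,n,round(d['p'],2),np.round(d['centre']),np.round(onz(c,*d['centre'],z,P if c=='wrist' else None),4))
for d in cams.look_for('flap_knob','wrist')[:3]: print(np.round(d['box']))
u,v=proj('wrist',[p[0],p[1],.156],P).astype(int)
a=cv2.cvtColor(im,cv2.COLOR_RGB2GRAY)
print('col profile',a[u-60:u+60:3,v].tolist());print('row profile',v-60,a[u,v-60:v+60:3].tolist())
E
```

```text
[ 0.61301164 -0.16098881  0.25186299] [[0.9795, -0.2017, -0.0015], [-0.2017, -0.9795, 0.0002], [-0.0015, 0.0002, -1.0]]
tcp axis at knob z [246. 317.]
wrist flap_knob 0.82 [244. 314.] [ 0.6148 -0.159   0.156 ]
top flap_knob 0.77 [196. 385.] [ 0.6204 -0.1552  0.156 ]
top flap_hinge 0.97 [249. 374.] [ 0.506  -0.1412  0.067 ]
side flap_knob 0.9 [158. 313.] [ 0.6181 -0.1604  0.156 ]
side flap_hinge 0.71 [237. 368.] [ 0.4169 -0.0647  0.067 ]
side flap_hinge 0.58 [181. 410.] [ 0.4329 -0.3282  0.067 ]
[270. 230. 360. 326.]
col profile [177, 180, 176, 168, 176, 171, 174, 183, 170, 178, 169, 163, 165, 172, 170, 69, 44, 46, 44, 49, 46, 51, 49, 44, 47, 197, 182, 188, 184, 186, 189, 223, 221, 223, 109, 112, 114, 117, 119, 116]
row profile 256 [185, 187, 186, 184, 184, 183, 188, 189, 195, 104, 104, 114, 102, 103, 41, 53, 50, 53, 46, 50, 46, 49, 44, 43, 46, 30, 109, 115, 114, 121, 111, 113, 108, 108, 103, 105, 107, 103, 101, 102]
```

View pics/w5.png

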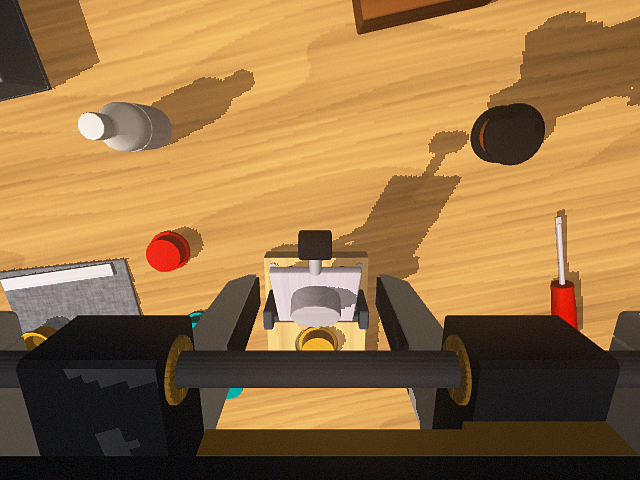

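Wrist view: knob spans rows 230–260 and cols 298–332, centre (245,315). The predicted tool axis is (246,317), so I'll shift 1 mm, descend and pinch.

Request:
apply_moves(
  targets=[
    {"rot": [0,0,0],"dp": [0,-0.001,0.03],"hand": 0.4},
    {"rot": [0,0,0],"dp": [0,-0.001,0.055],"hand": 0.4},
    {"rot": [0,0,0],"dp": [0,-0.001,0.075],"hand": 0.4},
    {"rot": [0,0,0],"dp": [0,-0.001,0.088],"hand": 0.4},
    {"rot": [0,0,0],"dp": [0,-0.001,0.092],"hand": 0.4},
    {"rot": [0,0,0],"dp": [0,-0.001,0.092],"hand": 0.4},
    {"rot": [0,0,0],"dp": [0,-0.001,0.092],"hand": 0.6},
    {"rot": [0,0,0],"dp": [0,-0.001,0.092],"hand": 0.7},
    {"rot": [0,0,0],"dp": [0,-0.001,0.092],"hand": 0.9},
    {"rot": [0,0,0],"dp": [0,-0.001,0.092],"hand": 0.9},
    {"rot": [0,0,0],"dp": [0,-0.001,0.092],"hand": 0.9},
    {"rot": [0,0,0],"dp": [0,-0.001,0.092],"hand": 0.9},
  ],
)

```text
t: 12.35
eef_pos: [0.6147, -0.1593, 0.1608]
tool_rot: [-0.0, 0.995, -0.101, 0.0]
ft_force: [1.1, 3.1, 3.9]
width: 0.255
finger_force: 30.0
```

Request:
apply_moves(
  targets=[
    {"rot": [0,0,0],"dp": [-0.0024,0,-0.0028],"hand": 0.9},
    {"rot": [0,0,0],"dp": [-0.0048,0,-0.0055],"hand": 0.9},
    {"rot": [0,0,0],"dp": [-0.0098,0,-0.0108],"hand": 0.9},
    {"rot": [0,0,0],"dp": [-0.0151,0,-0.0158],"hand": 0.9},
    {"rot": [0,0,0],"dp": [-0.0206,0,-0.0205],"hand": 0.9},
    {"rot": [0,0,0],"dp": [-0.0264,0,-0.0249],"hand": 0.9},
    {"rot": [0,0,0],"dp": [-0.0324,0,-0.029],"hand": 0.9},
    {"rot": [0,0,0],"dp": [-0.0386,0,-0.0328],"hand": 0.9},
    {"rot": [0,0,0],"dp": [-0.0386,0,-0.0328],"hand": 0.9},
    {"rot": [0,0,0],"dp": [-0.0386,0,-0.0328],"hand": 0.9},
  ],
)

```text
t: 13.35
eef_pos: [0.5761, -0.1514, 0.1932]
tool_rot: [-0.0, 0.995, -0.101, -0.0]
ft_force: [1.6, 5.1, -1.8]
width: 0.257
finger_force: 30.0
```

```bash
python3 - <<'E'
from h import *
p,r=tool();print(p,arm.get_obs()['ft_force'],arm.get_obs()['width'])
K=p-[0,0,.004]
for c in ('top','side'):
  snap(c);print(c,'expected knob px',np.round(proj(c,K),1))
  for d in cams.landmark_of('flap_knob',c)[:2]: print(round(d['p'],2),np.round(d['centre'],1))
E
```

```text
[ 0.57609943 -0.15144401  0.19322063] [ 1.61832014  5.10920812 -1.82917205] 0.25653050358168983
top expected knob px [213.2 384.7]
0.85 [211.3 382.8]
0.42 [260.6 366.6]
side expected knob px [151.7 326.5]
0.97 [151.  323.8]
0.58 [237.3 370.8]
```

Request:
apply_moves(
  targets=[
    {"rot": [0,0,0],"dp": [-0.0032,-0.0003,-0.0018],"hand": 0.9},
    {"rot": [0,0,0],"dp": [-0.0064,-0.0005,-0.0035],"hand": 0.9},
    {"rot": [0,0,0],"dp": [-0.013,-0.0005,-0.0066],"hand": 0.9},
    {"rot": [0,0,0],"dp": [-0.0198,-0.0005,-0.0094],"hand": 0.9},
    {"rot": [0,0,0],"dp": [-0.0266,-0.0005,-0.0119],"hand": 0.9},
    {"rot": [0,0,0],"dp": [-0.0336,-0.0005,-0.0139],"hand": 0.9},
    {"rot": [0,0,0],"dp": [-0.0372,-0.0005,-0.0148],"hand": 0.9},
    {"rot": [0,0,0],"dp": [-0.0407,-0.0005,-0.0156],"hand": 0.9},
    {"rot": [0,0,0],"dp": [-0.0442,-0.0005,-0.0163],"hand": 0.9},
    {"rot": [0,0,0],"dp": [-0.0479,-0.0005,-0.017],"hand": 0.9},
    {"rot": [0,0,0],"dp": [-0.0479,-0.0005,-0.017],"hand": 0.9},
    {"rot": [0,0,0],"dp": [-0.0479,-0.0005,-0.017],"hand": 0.9},
  ],
)

```text
t: 14.75
eef_pos: [0.5294, -0.1418, 0.2104]
tool_rot: [-0.0, 0.995, -0.101, 0.0]
ft_force: [1.8, 4.9, -3.1]
width: 0.254
finger_force: 30.0
```

```bash
python3 - <<'E'
from h import *
o=arm.get_obs();p,r=tool();print(p,o['ft_force'],o['wrist_torque'],o['width'])
N=np.array([.4436,-.1256]);x=np.array([.979,-.2028]);H=N+.065*x
print('TCP behind hinge',(p[:2]-H)@x)
for q in (1.72,1.772,1.82):
  c,s=np.cos(q),np.sin(q);K=[*(H+x*(-140*c-6*s)/1000),.067+(140*s-6*c)/1000]
  print(q,[np.round(proj(k,K),1) for k in('top','side')])
for c in ('top','side','wrist'):
  im=snap(c,c+'9.png')
  for n in('flap_knob','flap_hinge','cup'):
    for d in cams.landmark_of(n,c)[:2]: print(c,n,round(d['p'],2),np.round(d['centre'],1),np.round(onz(c,*d['centre'],{'flap_knob':.205,'flap_hinge':.067,'cup':.015}[n]),4))
a=cv2.imread('pics/side9.png')[110:270,270:430];b=cv2.imread('pics/wrist9.png')
cv2.imwrite('pics/end.png',np.hstack([cv2.resize(a,(400,400),interpolation=2),cv2.resize(b[120:440,120:520],(400,320))[:400].repeat(1,0) if 0 else cv2.copyMakeBorder(cv2.resize(b[120:440,120:520],(400,320)),0,80,0,0,0)]))
E
```

```text
[ 0.52937959 -0.14184314  0.21043082] [ 1.76616141  4.92661912 -3.10214733] [ 1.14121643 -0.62399618  0.00827864] 0.2544496711597719
TCP behind hinge 0.02230035393486724
1.72 [array([236.6, 381.1]), array([153.1, 345.7])]
1.772 [array([233.5, 381.7]), array([152.3, 343.2])]
1.82 [array([230.6, 382.3]), array([151.8, 340.9])]
top flap_knob 0.66 [231.5 383.1] [ 0.5333 -0.1463  0.205 ]
top flap_knob 0.29 [277.3 367.8] [ 0.4324 -0.1136  0.205 ]
top flap_hinge 0.51 [248.9 375.9] [ 0.5053 -0.1446  0.067 ]
top cup 0.83 [276.2 368.7] [ 0.4402 -0.1322  0.015 ]
top cup 0.76 [314.5 278.4] [0.3411 0.0928 0.015 ]
side flap_knob 0.67 [154.1 341.2] [ 0.5291 -0.1346  0.205 ]
side flap_hinge 0.56 [211.4 349.6] [ 0.4976 -0.1293  0.067 ]
side cup 0.82 [320.4 366.8] [0.3273 0.1083 0.015 ]
side cup 0.77 [280.9 357.3] [0.3954 0.019  0.015 ]
wrist flap_knob 0.55 [294.4 316.4] [ 0.5346 -0.1429  0.205 ]
wrist flap_hinge 0.98 [252.3 317.2] [ 0.5084 -0.1378  0.067 ]
wrist flap_hinge 0.6 [ 30.5 123.1] [ 0.7073 -0.0324  0.067 ]
wrist cup 0.93 [275.9 184.4] [0.4933 0.009  0.015 ]
wrist cup 0.79 [180.7 149. ] [0.5965 0.0119 0.015 ]
```

View pics/end.png

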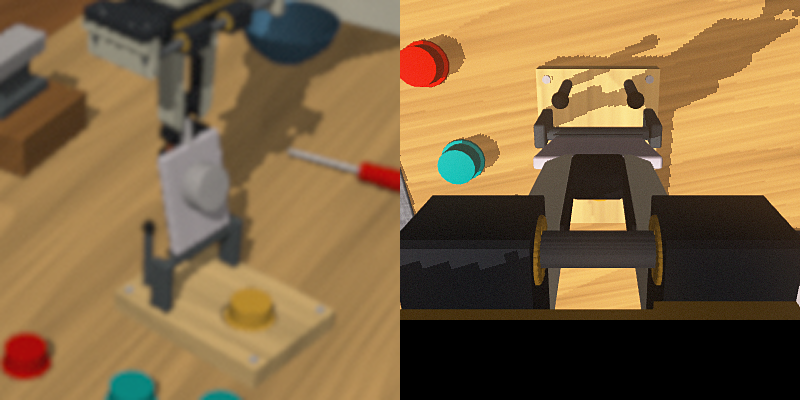

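The last crop shows the flap upright and leaning slightly back, held by the knob, with the cup in the nest at (250,308). The knob moved -87/+50 mm from rest against the -86.5/+49.8 mm needed, which is within about 0.3° of balance. Handing in.

```bash
python3 -c "
from h import *
print(arm.job_done())"
```

```text
the job is handed in; nothing more can be done
None
```

I seated the brass cup rim-down in the nest and let go of it; the arm now holds the flap still by its knob, within about 0.3° of its balance point by the arm's own readings, and the job was handed in after about 15 s of the 58 s allowed (no verdict was returned).

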